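# Line up the pack sizes on the inspection ledge

### The job

Line up the four capped brown jars on the inspection ledge in order of size: one standing upright in the middle of each white pad, the smallest next to the upright steel stop plate and the rest growing to the largest at the far end. Do not knock any of them over, and leave the loose empty jar without a cap, standing among them, where it is.

Things in the scene. Friction and masses are not known exactly. Their poses are not given: they have to be found in the camera images.
- jar_1: smallest of the four capped jars: closed upright cylinder of brown plastic, flat slightly darker brown cap, cream label band with a red stripe; diameter 44 mm from foot to cap, height 60 mm with its cap, about 80 g; origin at the centre of its underside, z up along its axis; stands on the work surface at the start
- jar_2: second smallest of the four capped jars: closed upright cylinder of brown plastic, flat slightly darker brown cap, cream label band with a red stripe; diameter 50 mm from foot to cap, height 80 mm with its cap, about 130 g; origin at the centre of its underside, z up along its axis; stands on the work surface at the start
- jar_3: second largest of the four capped jars: closed upright cylinder of brown plastic, flat slightly darker brown cap, cream label band with a red stripe; diameter 56 mm from foot to cap, height 100 mm with its cap, about 200 g; origin at the centre of its underside, z up along its axis; stands on the work surface at the start
- jar_4: largest of the four capped jars: closed upright cylinder of brown plastic, flat slightly darker brown cap, cream label band with a red stripe; diameter 62 mm from foot to cap, height 120 mm with its cap, about 300 g; origin at the centre of its underside, z up along its axis; stands on the work surface at the start
- pad_1: first pad of the row, counted from the robot's left (+y): fixed round white nylon pad, 72 mm across, with a thin grey ring on it, about 98 mm from the next; origin at the centre of its top face, which is 16 mm above the work surface. The four pads stand 2 mm proud of an aluminium ledge (84 mm wide, 500 mm long, 14 mm high) that runs roughly along y and may be turned a little
- pad_2: second pad of the row, counted from the robot's left (+y): fixed round white nylon pad, 72 mm across, with a thin grey ring on it, about 98 mm from the next; origin at the centre of its top face, which is 16 mm above the work surface. The four pads stand 2 mm proud of an aluminium ledge (84 mm wide, 500 mm long, 14 mm high) that runs roughly along y and may be turned a little
- pad_3: third pad of the row, counted from the robot's left (+y): fixed round white nylon pad, 72 mm across, with a thin grey ring on it, about 98 mm from the next; origin at the centre of its top face, which is 16 mm above the work surface. The four pads stand 2 mm proud of an aluminium ledge (84 mm wide, 500 mm long, 14 mm high) that runs roughly along y and may be turned a little
- pad_4: fourth pad of the row, counted from the robot's left (+y): fixed round white nylon pad, 72 mm across, with a thin grey ring on it, about 98 mm from the next; origin at the centre of its top face, which is 16 mm above the work surface. The four pads stand 2 mm proud of an aluminium ledge (84 mm wide, 500 mm long, 14 mm high) that runs roughly along y and may be turned a little
- stop: stop plate: fixed upright bare steel plate, 70 mm high, 70 mm wide and 5 mm thick, across one end of the ledge, 85 mm beyond the middle of the nearest end pad; at the robot's left end (by pad_1) or at its right end (by pad_4), differing from start to start; the other end has only a low black rubber bumper. Origin at the middle of its foot, on the ledge's top, z up
- open_jar: empty brown jar without a cap, 46 mm across, 52 mm high, loose, about 40 g, standing among the capped jars; origin at the centre of its underside. To be left alone

How it is judged (in metres and radians):
At the end, for the whole second after the job is handed in: Each capped jar stands upright (tilt under 0.1 rad) and at rest on its pad, its axis within 14 mm of the pad's centre and its underside within 6 mm of the pad's top: smallest on the pad next to the stop plate, then second smallest, second largest, largest on the pad farthest from it (((horizontal distance between stop and pad_1 below 0.15 m and horizontal distance between jar_1 and pad_1 below 0.014 m and z of jar_1 in the frame of pad_1 between -0.006 and 0.006 m and horizontal distance between jar_2 and pad_2 below 0.014 m and z of jar_2 in the frame of pad_2 between -0.006 and 0.006 m and horizontal distance between jar_3 and pad_3 below 0.014 m and z of jar_3 in the frame of pad_3 between -0.006 and 0.006 m and horizontal distance between jar_4 and pad_4 below 0.014 m and z of jar_4 in the frame of pad_4 between -0.006 and 0.006 m) or (horizontal distance between stop and pad_4 below 0.15 m and horizontal distance between jar_1 and pad_4 below 0.014 m and z of jar_1 in the frame of pad_4 between -0.006 and 0.006 m and horizontal distance between jar_2 and pad_3 below 0.014 m and z of jar_2 in the frame of pad_3 between -0.006 and 0.006 m and horizontal distance between jar_3 and pad_2 below 0.014 m and z of jar_3 in the frame of pad_2 between -0.006 and 0.006 m and horizontal distance between jar_4 and pad_1 below 0.014 m and z of jar_4 in the frame of pad_1 between -0.006 and 0.006 m)) and angle between each of jar_1, jar_2, jar_3, jar_4's own z axis and vertical below 0.1 rad and linear speed of each of jar_1, jar_2, jar_3, jar_4 below 0.02 m/s and angular speed of each of jar_1, jar_2, jar_3, jar_4 below 0.2 rad/s); the robot touches nothing.
It fails at once if a capped jar is tipped over (more than 0.7 rad) (angle between any of jar_1, jar_2, jar_3, jar_4's own z axis and vertical above 0.7 rad).
It fails at once if the open jar is moved by more than 30 mm or tipped over (distance of open_jar from where it was at the start of the episode above 0.03 m or angle between open_jar's own z axis and vertical above 0.7 rad).
It also fails if it takes over 112 s, if anything falls off the work surface, if the arm or the gripper's body presses on something with over 40 N, if the wrist force passes 120 N, or if a joint passes its speed limit or range.

### The arm

A 6-joint arm with a two-finger parallel gripper is mounted at the origin on the work surface. World frame = base frame: x ahead of the robot, y to its left, z up, the work surface at z = 0. Lengths are in mm, angles in rad, forces in N, time in s.
With the tool pointing down it reaches from about 400 to 925 mm from the base axis. Payload 12.5 kg.
Tool frame: the origin (TCP) lies midway between the tips of the shut fingers; the grasp point (between the pads) lies 19 mm behind it (env.pinch_z is the z of the grasp point in the tool frame, in mm); z points along the fingers, y is the line along which they close (so a half turn about z gives the same grasp; the last joint's range is limited). The gripper opens to 95 mm and grips with 3 to 60 N. Pads are 20 mm wide; open, the fingers measure 119 mm over their backs; the gripper's body (75 mm by 180 mm) begins 59 mm behind the grasp point.
Start: joints at [-1.34, 0.491, 1.559, -0, 1.092, -0.106], TCP at [206.566, -589.896, 214.661] pointing down, gripper open.
Joint ranges: [-3.1, 3.1], [-0.84, 2.19], [0.05, 2.79], [-1.13, 4.28], [0.06, 2.93], [-2.69, 2.69]. Speed limits (rad/s): [2.22, 2.22, 2.79, 3.14, 3.14, 3.14].

### API

Orientations are given as [roll, pitch, yaw] about the fixed x, y, z axes, in that order (R = Rz(yaw) Ry(pitch) Rx(roll)).
In Python, from cell import env, eyes gives the robot as it stands.
- The arm moves only by the shell command python3 -m inch 'ROWS'. ROWS is JSON, a list of rows, each a list of 3 entries, a list of its own where there are three numbers: the shift along the tool's x, y, z in units of 60 mm (1.0 is 60 mm), then the turn about the tool's z in units of 5 degrees (1.0 is 5 degrees), then the closure, from -1 (fully open) to 1 (shut). In form: [[[tx, ty, tz], turn, claw], ...]. A call has exactly 10 rows; each row shifts and turns the commanded pose from where the row before left it, along the tool's axes as they then stand; what a row does not reach is not made up. A row lasts 1/8 s, in which the tool goes at most 62.5 mm and 10.7 degrees, less where a joint would pass 70% of its speed; a pose out of reach is approached as far as the arm can. A call is refused whole if a number of a shift passes 1 or a number of a turn 1, either way. A call with a gripper value outside its range is refused whole. The fingers move at their own pace and stop on an object; the grip force is fixed at half the most. Time passes only in rows, so rows that do not move let the fingers close, or fill a call up. It gives the time, the measured TCP pose, the force, the opening and the grip force at its end, in the units of the state.
- env.state(): the state, without advancing time (a new reading comes with each control period).
- eyes.read_camera(name): name is "scene" or "top" or "wrist"; returns a dict with "pixels" (384x512x3 uint8, red, green, blue), "fx", "fy", "cx", "cy" (pixels), "extrinsics" (4x4, takes a point from world to camera coordinates). Camera axes: x right, y down, z forward; pixel columns grow to the right and rows downward; lengths in mm; the calibration is good to about 2 mm. A picture is of the moment at which its call begins. There is no depth.
- env.job_done(): hands the job in; it is judged then, once.
Trained networks look in a picture, given as the dict that the camera call returned (one of the last four; its "shot" number tells which), for a name from the list of things; names that differ only in an ending like _2 or _b are one class to them, and where a whole thing is asked for, a point or a joint stands for the part that bears it (a point fixed in the world has none). Each returns a list of dicts, best first, with "score" (0 to 1); they miss things now and then, are a little off and sometimes report something else, mostly with a low value. They report only what shows in the picture. A call takes as long as a camera call.
- eyes.boxes_of(name, picture): "centre" ([row, column] in pixels, amid what is visible of it).
- eyes.cut_out(name, picture): "mask" (384x512 bool, what is visible of it) and "centre" ([row, column] in pixels, amid what is visible of it).
- eyes.spot_point(name, picture): "centre" ([row, column] in pixels: a listed point, or the origin of a listed thing).
The state is a dict: "t": time; "joints": joint angles; "qvel": joint speeds; "tau": joint torques, N m; "eef_pos": TCP position; "tcp_rot": TCP orientation; "ft_force": force on the tool from outside, world axes, zero at the start; "moment": the same for the moment, N m; "opening": opening from 0.0 (shut) to 1.0 (fully open); "grip_force": force on a finger pad.
Only numpy, scipy, OpenCV 4.12 (cv2) and the standard library are available. Lean on these libraries where they do the work, as an engineer would, in place of code of your own. Each camera call takes 0.05 s, during which the arm holds its last target. There are 200 camera calls.

## Working session

There is one attempt and no reset: what is moved stays moved. The work goes in short steps, Python scripts to look and compute and a shell command to move; the robot and the scene stay as the last step left them, time stands still between calls to the robot, and variables do not carry over. Pictures are saved under pics/ and viewed, at most 14 in all, crops included, and the job is handed in when it is done.

```bash
ls; mkdir -p pics
cat > h.py <<'E'
import numpy as np, cv2
from cell import env, eyes
def pt(pic,rc,z):
    T=np.array(pic["extrinsics"]);R=T[:3,:3];t=T[:3,3]
    c=-R.T@t
    d=R.T@np.array([(rc[1]-pic["cx"])/pic["fx"],(rc[0]-pic["cy"])/pic["fy"],1.])
    return c+d*(z-c[2])/d[2]
def proj(pic,p):
    T=np.array(pic["extrinsics"]);q=T[:3,:3]@np.array(p)+T[:3,3]
    return np.array([pic["fy"]*q[1]/q[2]+pic["cy"],pic["fx"]*q[0]/q[2]+pic["cx"]])
def save(pic,n): cv2.imwrite("pics/"+n,pic["pixels"][:,:,::-1])
E
python3 - <<'E'
from h import *
for n in ("top","scene"):
    p=eyes.read_camera(n); save(p,n+"0.png")
    T=np.array(p["extrinsics"]);print(n,"cam at",-T[:3,:3].T@T[:3,3],p["fx"])
    for k in ("jar_1","pad_1","stop","open_jar"):
        for r in eyes.spot_point(k,p):
            z={"j":0,"p":16,"s":14,"o":0}[k[0]]
            print(k,round(r["score"],2),np.round(r["centre"]),np.round(pt(p,r["centre"],z)))
print(env.state(), env.pinch_z)
E
```

```text
pics
top cam at [461.25978638  14.54722902 863.1542741 ] 377.8245258306941
jar_1 0.84 [241. 387.] [ 469. -309.    0.]
jar_1 0.82 [229. 293.] [498. -92.   0.]
jar_1 0.81 [240. 213.] [477.  88.   0.]
jar_1 0.62 [231. 109.] [499. 324.   0.]
jar_1 0.26 [164. 329.] [ 650. -182.    0.]
pad_1 0.9 [153. 245.] [673.  16.  16.]
pad_1 0.72 [161. 285.] [655. -76.  16.]
pad_1 0.71 [148. 201.] [685. 116.  16.]
pad_1 0.58 [161. 328.] [ 654. -175.   16.]
stop 0.62 [166. 368.] [ 641. -269.   14.]
open_jar 0.67 [258. 343.] [ 432. -204.    0.]
scene cam at [1094.83664961  305.42399605 1034.14659312] 475.5353022934366
jar_1 0.9 [186. 304.] [473.  90.   0.]
jar_1 0.85 [126. 174.] [ 479. -312.    0.]
jar_1 0.79 [162. 238.] [494. -93.   0.]
jar_1 0.68 [238. 381.] [510. 316.   0.]
pad_1 0.95 [211. 206.] [666. -80.  16.]
pad_1 0.87 [194. 179.] [ 660. -166.   16.]
pad_1 0.67 [258. 276.] [690. 126.  16.]
pad_1 0.58 [232. 239.] [674.  19.  16.]
stop 0.61 [170. 153.] [ 632. -266.   14.]
stop 0.61 [185. 303.] [478.  90.  14.]
open_jar 0.84 [130. 218.] [ 430. -197.    0.]
{'t': 0.5, 'joints': array([-1.33960041e+00,  4.90970431e-01,  1.55895518e+00,  2.51100938e-05,
        1.09169345e+00, -1.05602169e-01]), 'qvel': array([-0.00054456, -0.00292287, -0.00203725, -0.001703  ,  0.00027859,
        0.00074627]), 'tau': array([-7.03211444e-04, -6.12050772e+01, -2.58286303e+01,  6.92055188e-02,
        4.47823294e-02, -7.56109245e-06]), 'eef_pos': array([ 206.56619222, -589.87075787,  214.59813718]), 'tcp_rot': array([-3.14156874e+00, -2.49419502e-05,  3.36786512e-01]), 'ft_force': array([-0.70070928,  0.35137928, -0.36127451]), 'moment': array([-0.04091425, -0.06503265, -0.02007923]), 'grip_force': 0.0, 'opening': 0.9977522608005962} -18.8
```

View pics/top0.png

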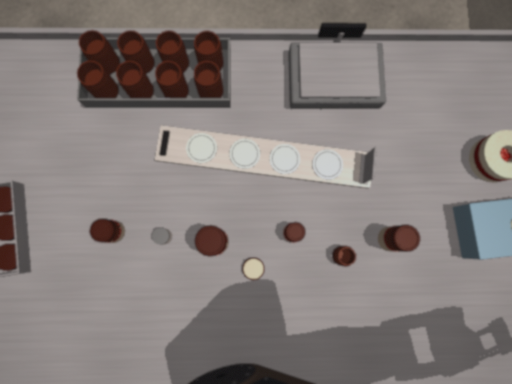

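View pics/scene0.png

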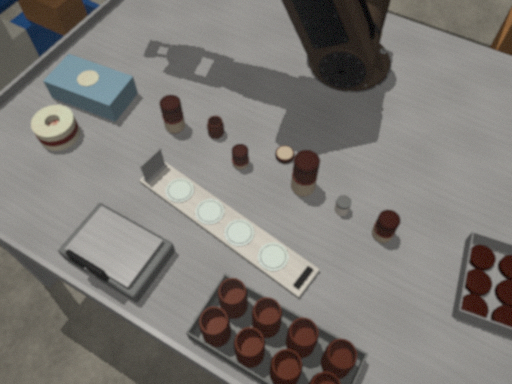

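The stop plate is at the right end by pad_4 (top image 366,165), with the bumper at the left (165,143). The tall jars are at top pixels (400,238) and (211,240), the small one at (294,232), a medium one at (107,230), and the open jar at (344,256). Next I fit cylinders to the masks.

```bash
cat > fit.py <<'E'
from h import *
from scipy.optimize import minimize
S={"jar_1":(22,60),"jar_2":(25,80),"jar_3":(28,100),"jar_4":(31,120),"open":(23,52),"pad":(36,2)}
a=np.linspace(0,2*np.pi,40)
def sil(pic,x,y,r,h,z0=0):
    P=[proj(pic,(x+r*np.cos(t),y+r*np.sin(t),z)) for z in (z0,z0+h) for t in a]
    hull=cv2.convexHull(np.float32([[p[1],p[0]] for p in P]))
    m=np.zeros((384*4,512*4),np.uint8); cv2.fillConvexPoly(m,np.int32(np.round(hull*4+1.5)),1)
    return cv2.resize(m.astype(np.float32),(512,384),interpolation=cv2.INTER_AREA)
def fit(obs,xy,r,h,z0=0):
    def f(v):
        s=0
        for pic,m in obs:
            q=sil(pic,v[0],v[1],r,h,z0); s+=1-np.minimum(q,m).sum()/np.maximum(q,m).sum()
        return s/len(obs)
    o=minimize(f,xy,method="Nelder-Mead",options=dict(initial_simplex=[xy,(xy[0]+12,xy[1]),(xy[0],xy[1]+12)],xatol=.2,fatol=1e-4))
    return o.x,1-o.fun
E
python3 - <<'E'
from fit import *
pics={n:eyes.read_camera(n) for n in("top","scene")}
ms={}
for n,p in pics.items():
    for c in("jar_1","pad_1","open_jar"): ms[n,c]=[r["mask"].astype(np.float32) for r in eyes.cut_out(c,p)]
def near(n,c,xy,z):
    q=proj(pics[n],(*xy,z)); best=None
    for m in ms[n,c]:
        ys,xs=np.nonzero(m); 
        if len(ys)==0: continue
        d=np.hypot(ys.mean()-q[0],xs.mean()-q[1])
        if d<14 and (best is None or d<best[0]): best=(d,m)
    return None if best is None else best[1]
for xy in((474,-310),(496,-92),(475,89),(505,320)):
    obs={n:near(n,"jar_1",xy,45) for n in pics}
    for k in("jar_1","jar_2","jar_3","jar_4"):
        out=[]
        for sel in(("top","scene"),("top",),("scene",)):
            o=[(pics[n],obs[n]) for n in sel if obs[n] is not None]
            if o: v,s=fit(o,xy,*S[k]); out.append((np.round(v,1).tolist(),round(s,3)))
        print(k,out)
o=[(pics[n],near(n,"open_jar",(431,-200),26)) for n in pics]; o=[i for i in o if i[1] is not None]
print("open",len(o),fit(o,(431,-200),*S["open"]))
P=[]
for xy in((687,121),(673,17),(660,-78),(657,-170)):
    o={n:near(n,"pad_1",xy,16) for n in pics}; out=[]
    for sel in(("top","scene"),("top",),("scene",)):
        q=[(pics[n],o[n]) for n in sel if o[n] is not None]
        if q: v,s=fit(q,xy,36,2,14); out.append((np.round(v,1).tolist(),round(s,3)))
    print("pad",out); P.append(out[0][0])
P=np.array(P);c=P.mean(0);u=np.linalg.svd(P-c)[2][0];u*=np.sign(u[1]);print("row",[np.round(c+u*98*k,1).tolist() for k in(1.5,.5,-.5,-1.5)],u)
E
```

```text
jar_1 [([474.3, -315.3], np.float64(0.534)), ([475.2, -332.7], np.float64(0.548)), ([474.0, -308.1], np.float64(0.531))]
jar_2 [([473.6, -311.3], np.float64(0.764)), ([475.8, -322.0], np.float64(0.772)), ([474.7, -309.5], np.float64(0.767))]
jar_3 [([475.1, -310.3], np.float64(0.936)), ([475.0, -311.2], np.float64(0.956)), ([477.3, -307.5], np.float64(0.937))]
jar_4 [([476.8, -306.5], np.float64(0.736)), ([473.9, -299.3], np.float64(0.748)), ([476.2, -307.7], np.float64(0.731))]
jar_1 [([492.0, -87.0], np.float64(0.904)), ([492.0, -87.0], np.float64(0.904))]
jar_2 [([492.9, -90.9], np.float64(0.631)), ([492.9, -90.9], np.float64(0.631))]
jar_3 [([488.8, -86.8], np.float64(0.465)), ([488.8, -86.8], np.float64(0.465))]
jar_4 [([490.3, -94.9], np.float64(0.354)), ([490.3, -94.9], np.float64(0.354))]
jar_1 [([471.4, 92.4], np.float64(0.448)), ([474.4, 99.9], np.float64(0.462)), ([474.1, 92.3], np.float64(0.438))]
jar_2 [([475.1, 91.2], np.float64(0.623)), ([475.2, 93.3], np.float64(0.625)), ([475.2, 88.1], np.float64(0.625))]
jar_3 [([473.3, 88.1], np.float64(0.829)), ([474.2, 87.6], np.
[... 573 characters left out ...]
, 290.0], np.float64(0.576)), ([497.9, 310.3], np.float64(0.518))]
open 2 (array([ 439.16573635, -197.66911048]), np.float64(0.8429464399814606))
pad [([687.9, 117.9], np.float64(0.899)), ([688.1, 114.2], np.float64(0.883)), ([688.7, 118.9], np.float64(0.934))]
pad [([673.8, 18.3], np.float64(0.929)), ([673.5, 16.2], np.float64(0.957)), ([674.5, 19.7], np.float64(0.955))]
pad [([661.0, -74.4], np.float64(0.914)), ([659.9, -75.9], np.float64(0.956)), ([661.7, -72.0], np.float64(0.94))]
pad [([648.6, -172.9], np.float64(0.92)), ([647.3, -175.1], np.float64(0.961)), ([649.1, -171.0], np.float64(0.958))]
row [[687.6, 117.9], [674.4, 20.8], [661.2, -76.3], [648.1, -173.4]] [0.13420112 0.99095412]
```

The masks identify all four jars (fit above 0.9):

| Jar | Position (x, y) | Destination |
|---|---|---|
| j3 | 475, -310 | pad_2 (674, 20) |
| j4 | 473, 86 | pad_1 (687, 118) |
| j2 | 498, 313 | pad_3 (661, -76) |
| j1 | 492, -89 | pad_4 (648, -173) |

I'll close the fingers across the ledge, at tool yaw 1.436.

```bash
cat > go.py <<'E'
import sys
from h import *
x,y,z=map(float,sys.argv[1:4]); s=env.state(); p=np.array(s["eef_pos"]); w=s["tcp_rot"][2]; W=1.436
d=np.array([x,y,z])-p
print("t",round(s["t"],2),"p",np.round(p,1),"yaw",round(w,3),"open",round(s["opening"],3),"grip",round(s["grip_force"],1))
for a in (w,W):
    print("units x,y,z", np.round(np.array([np.cos(a)*d[0]+np.sin(a)*d[1], np.sin(a)*d[0]-np.cos(a)*d[1], -d[2]])/60,2))
print("turn units",round(-(np.degrees(W-w))/5,2))
E
python3 -m inch '[[[0.5,0,0],-1,-1],[[0.5,0,0],-1,-1],[[0.5,0,0],-1,-1],[[0.5,0,0],-1,-1],[[0.5,0,0],-1,-1],[[0.5,0,0],-1,-1],[[0.5,0,0],-1,-1],[[0.5,0,0],-1,-1],[[0.5,0,0],-1,-1],[[0.5,0,0],-1,-1]]'; python3 go.py 475 -310 180
```

```text
t: 2.15
eef_pos: [423.8, -395.4, 214.7]
tcp_rot: [3.141, 0.0, 1.212]
ft_force: [0.4, 0.2, -0.5]
opening: 1.002
grip_force: 0.0
t 2.15 p [ 423.8 -395.4  214.7] yaw 1.212 open 1.002 grip 0.0
units x,y,z [1.63 0.3  0.58]
units x,y,z [1.52 0.65 0.58]
turn units -2.56
```

```bash
python3 -m inch '[[[0,0,0],-1,-1],[[0,0,0],-1,-1],[[0,0,0],-0.56,-1],[[0.5,0.2,0],0,-1],[[0.5,0.25,0],0,-1],[[0.5,0.2,0],0,-1],[[0,0,0.3],0,-1],[[0,0,0.28],0,-1],[[0,0,0],0,-1],[[0,0,0],0,-1]]'; python3 go.py 475 -310 51
python3 - <<'E'
from fit import *
p=eyes.read_camera("wrist"); save(p,"w1.png")
T=np.array(p["extrinsics"]);print(-T[:3,:3].T@T[:3,3])
print(proj(p,(475,-310,100)),[ (round(r["score"],2),np.round(r["centre"])) for r in eyes.cut_out("jar_3",p)])
E
```

```text
t: 3.4
eef_pos: [474.5, -312.6, 180.4]
tcp_rot: [3.141, 0.0, 1.433]
ft_force: [0.7, -1.2, 0.2]
opening: 1.0
grip_force: 0.0
t 3.4 p [ 474.5 -312.6  180.4] yaw 1.433 open 1.0 grip 0.0
units x,y,z [0.04 0.   2.16]
units x,y,z [0.04 0.   2.16]
turn units -0.04
[ 484.50724664 -239.62967017  350.89018556]
[195.45134058 254.47512185] [(0.68, array([193., 257.]))]
```

View pics/w1.png

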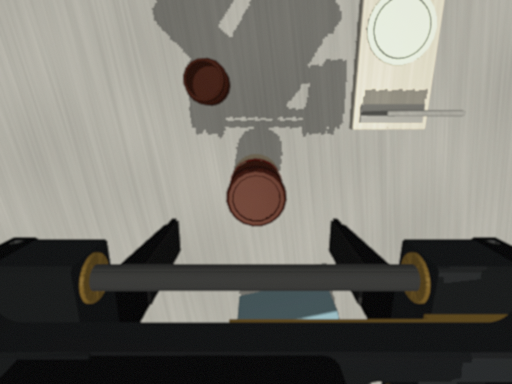

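The wrist view shows jar_3's cap at (197,256), which matches the prediction (195,254). The open jar is clear at (82,207). Next: descend and grasp.

```bash
python3 -m inch '[[[0.03,0,0.4],0,-1],[[0,0,0.5],0,-1],[[0,0,0.5],0,-1],[[0,0,0.5],0,-1],[[0,0,0.26],0,-1],[[0,0,0],0,-1],[[0,0,0],0,1],[[0,0,0],0,1],[[0,0,0],0,1],[[0,0,0],0,1]]'; python3 go.py 475 -310 51
```

```text
t: 4.75
eef_pos: [474.6, -310.7, 50.6]
tcp_rot: [3.141, 0.0, 1.433]
ft_force: [0.1, 0.1, 0.8]
opening: 0.635
grip_force: 0.0
t 4.75 p [ 474.6 -310.7   50.6] yaw 1.433 open 0.635 grip 0.0
units x,y,z [ 0.01  0.   -0.01]
units x,y,z [ 0.01  0.   -0.01]
turn units -0.04
```

```bash
python3 -m inch '[[[0,0,0],0,1],[[0,0,0],0,1],[[0,0,0],0,1],[[0,0,0],0,1],[[0,0,-0.2],0,1],[[0,0,-0.4],0,1],[[0,0,-0.5],0,1],[[0.2,0.1,-0.4],0,1],[[0.4,0.2,-0.2],0,1],[[0.6,0.3,0],0,1]]'; python3 go.py 674 20.5 68
```

```text
t: 6.0
eef_pos: [520.2, -244.1, 153.6]
tcp_rot: [3.141, 0.001, 1.431]
ft_force: [0.5, -0.2, -3.2]
opening: 0.588
grip_force: 30.0
t 6.0 p [ 520.2 -244.1  153.6] yaw 1.431 open 0.588 grip 30.0
units x,y,z [4.72 1.93 1.43]
units x,y,z [4.71 1.95 1.43]
turn units -0.05
```

```bash
python3 -m inch '[[[0.7,0.3,0],0,1],[[0.7,0.3,0],0,1],[[0.7,0.3,0],0,1],[[0.7,0.3,0],0,1],[[0.7,0.3,0],0,1],[[0.6,0.25,0],0,1],[[0.4,0.15,0],0,1],[[0.2,0.05,0],0,1],[[0,0,0],0,1],[[0,0,0],0,1]]'; python3 go.py 674 20.5 68
python3 - <<'E'
from fit import *
p=eyes.read_camera("top")
for r in eyes.spot_point("pad_1",p): print(r["score"],pt(p,r["centre"],16))
p=eyes.read_camera("wrist"); save(p,"w2.png")
for k,c in enumerate([(687.5,117.8),(674,20.5),(661,-76),(648,-173.4)]): print(k+1,proj(p,(*c,16)))
for r in eyes.cut_out("pad_1",p): print(r["score"],r["centre"],pt(p,r["centre"],16))
E
```

```text
t: 7.25
eef_pos: [674.3, 17.9, 152.3]
tcp_rot: [-3.141, 0.0, 1.432]
ft_force: [-0.4, -1.2, -2.6]
opening: 0.587
grip_force: 30.0
t 7.25 p [674.3  17.9 152.3] yaw 1.432 open 0.587 grip 30.0
units x,y,z [ 0.04 -0.01  1.4 ]
units x,y,z [ 0.04 -0.01  1.4 ]
turn units -0.05
0.97 [ 650.79969359 -173.09940192   16.        ]
0.42 [653.44666416 -78.93419981  16.        ]
1 [ 85.96581331 253.49727852]
2 [181.70706716 253.61934676]
3 [262.15863213 254.04847262]
4 [331.86130795 254.51486325]
0.95 [88.1, 254.6] [688.31523541 115.65462689  16.        ]
0.89 [171.2, 251.1] [672.91925603  32.40054972  16.        ]
```

View pics/w2.png

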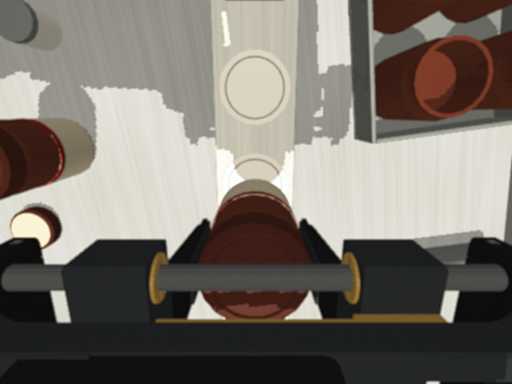

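The wrist view shows pad_1 at (88,255), within 2 mm of the fitted row. jar_3 is centred over pad_2, so I'll lower and release it.

```bash
python3 -m inch '[[[0.03,0,0.3],0,1],[[0,0,0.4],0,1],[[0,0,0.4],0,1],[[0,0,0.2],0,1],[[0,0,0.08],0,1],[[0,0,0.02],0,1],[[0,0,0],0,1],[[0,0,0],0,0.2],[[0,0,0],0,-0.5],[[0,0,0],0,-1]]'; python3 go.py 473 87 190
```

```text
t: 8.7
eef_pos: [675.2, 20.8, 68.7]
tcp_rot: [3.141, 0.0, 1.433]
ft_force: [0.0, -0.2, -0.8]
opening: 0.74
grip_force: 0.0
t 8.7 p [675.2  20.8  68.7] yaw 1.433 open 0.74 grip 0.0
units x,y,z [ 0.63 -3.49 -2.02]
units x,y,z [ 0.64 -3.49 -2.02]
turn units -0.04
```

```bash
python3 -m inch '[[[0,0,0],0,-1],[[0,0,0],0,-1],[[0,0,-0.3],0,-1],[[0,0,-0.7],0,-1],[[0,0,-0.8],0,-1],[[0,0,-0.22],0,-1],[[0,-0.5,0],0,-1],[[0,-0.8,0],0,-1],[[0.2,-0.8,0],0,-1],[[0.2,-0.8,0],0,-1]]'
python3 -m inch '[[[0.2,-0.4,0],0,-1],[[0.04,-0.19,0],0,-1],[[0,0,0],0,-1],[[0,0,0],0,-1],[[0,0,0],0,-1],[[0,0,0],0,-1],[[0,0,0],0,-1],[[0,0,0],0,-1],[[0,0,0],0,-1],[[0,0,0],0,-1]]'; python3 go.py 473 87 66
python3 - <<'E'
from fit import *
p=eyes.read_camera("wrist"); save(p,"w3.png")
print(proj(p,(473,87,120)))
for r in eyes.cut_out("jar_4",p): print(r["score"],r["centre"])
E
```

```text
t: 9.95
eef_pos: [504.2, 68.8, 189.6]
tcp_rot: [-3.141, 0.0, 1.433]
ft_force: [0.6, 0.4, 1.1]
opening: 1.001
grip_force: 0.0
t: 11.2
eef_pos: [472.8, 87.6, 189.4]
tcp_rot: [3.142, 0.0, 1.433]
ft_force: [-0.5, 0.8, 0.6]
opening: 0.997
grip_force: 0.0
t 11.2 p [472.8  87.6 189.4] yaw 1.433 open 0.997 grip 0.0
units x,y,z [-0.01  0.    2.06]
units x,y,z [-0.01  0.    2.06]
turn units -0.04
[202.56427745 254.58602066]
0.95 [223.6, 446.2]
0.91 [304.5, 287.2]
0.76 [195.9, 257.0]
```

View pics/w3.png

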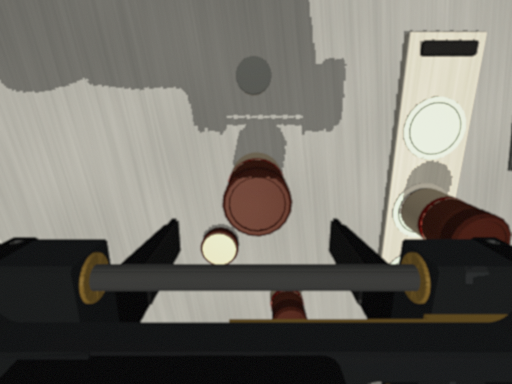

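jar_4's cap is at (203,257), as predicted. The yellow disc at (247,220) is clear of the fingers. Next: descend and grasp.

```bash
python3 -m inch '[[[0,0,0.4],0,-1],[[0,0,0.5],0,-1],[[0,0,0.5],0,-1],[[0,0,0.4],0,-1],[[0,0,0.26],0,-1],[[0,0,0],0,1],[[0,0,0],0,1],[[0,0,0],0,1],[[0,0,0],0,1],[[0,0,0],0,1]]'
python3 -m inch '[[[0,0,0],0,1],[[0,0,0],0,1],[[0,0,0],0,1],[[0,0,-0.2],0,1],[[0,0,-0.4],0,1],[[0,0,-0.4],0,1],[[0,0,-0.4],0,1],[[0,0,-0.2],0,1],[[0,0.2,0],0,1],[[0.1,0.5,0],0,1]]'; python3 go.py 687 117.5 82.5
```

```text
t: 12.55
eef_pos: [473.5, 87.6, 66.4]
tcp_rot: [3.14, -0.0, 1.433]
ft_force: [1.2, -0.5, 7.1]
opening: 0.65
grip_force: 30.0
t: 13.8
eef_pos: [515.4, 87.6, 161.3]
tcp_rot: [-3.14, 0.0, 1.433]
ft_force: [0.5, -0.1, -2.9]
opening: 0.652
grip_force: 30.0
t 13.8 p [515.4  87.6 161.3] yaw 1.433 open 0.652 grip 30.0
units x,y,z [0.89 2.76 1.31]
units x,y,z [0.88 2.77 1.31]
turn units -0.04
```

```bash
python3 -m inch '[[[0.15,0.6,0],0,1],[[0.2,0.6,0],0,1],[[0.2,0.6,0],0,1],[[0.15,0.5,0],0,1],[[0.12,0.3,0],0,1],[[0.06,0.16,0],0,1],[[0,0,0],0,1],[[0,0,0.3],0,1],[[0,0,0.4],0,1],[[0,0,0.3],0,1]]';python3 go.py 687 117.5 82.5
```

```text
t: 15.05
eef_pos: [685.6, 117.1, 99.9]
tcp_rot: [-3.14, 0.0, 1.433]
ft_force: [0.3, -0.9, -2.7]
opening: 0.65
grip_force: 30.0
t 15.05 p [685.6 117.1  99.9] yaw 1.433 open 0.65 grip 30.0
units x,y,z [0.01 0.02 0.29]
units x,y,z [0.01 0.02 0.29]
turn units -0.04
```

```bash
python3 -m inch '[[[0,0,0.2],0,1],[[0,0,0.06],0,1],[[0,0,0.02],0,1],[[0,0,0],0,1],[[0,0,0],0,0.2],[[0,0,0],0,-0.5],[[0,0,0],0,-1],[[0,0,0],0,-1],[[0,0,0],0,-1],[[0,0,-0.3],0,-1]]';python3 go.py 498 313 200
```

```text
t: 16.3
eef_pos: [685.9, 117.3, 102.4]
tcp_rot: [-3.139, 0.001, 1.433]
ft_force: [-0.2, -0.1, -0.0]
opening: 0.997
grip_force: 0.0
t 16.3 p [685.9 117.3 102.4] yaw 1.433 open 0.997 grip 0.0
units x,y,z [ 2.8  -3.55 -1.63]
units x,y,z [ 2.81 -3.54 -1.63]
turn units -0.04
```

```bash
python3 -m inch '[[[0,0,-0.6],0,-1],[[0,0,-0.7],0,-1],[[0.2,-0.3,0],0,-1],[[0.5,-0.6,0],0,-1],[[0.5,-0.6,0],0,-1],[[0.5,-0.6,0],0,-1],[[0.5,-0.6,0],0,-1],[[0.4,-0.5,0],0,-1],[[0.2,-0.34,0],0,-1],[[0,0,0],0,-1]]'; python3 go.py 498 313 36
python3 - <<'E'
from fit import *
p=eyes.read_camera("wrist"); save(p,"w4.png")
print(proj(p,(498,313,80)))
for r in eyes.cut_out("jar_4",p): print(r["score"],r["centre"])
E
```

```text
t: 17.55
eef_pos: [498.6, 313.6, 181.8]
tcp_rot: [3.141, -0.0, 1.435]
ft_force: [0.5, 0.3, 0.2]
opening: 1.003
grip_force: 0.0
t 17.55 p [498.6 313.6 181.8] yaw 1.435 open 1.003 grip 0.0
units x,y,z [-0.01 -0.01  2.43]
units x,y,z [-0.01 -0.01  2.43]
turn units -0.02
[192.8671425  253.69488619]
0.81 [187.3, 253.7]
```

View pics/w4.png

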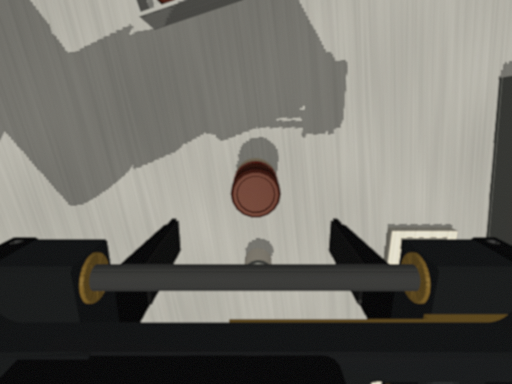

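jar_2's cap is at (194,256), as predicted. Next: descend and grasp.

```bash
python3 -m inch '[[[0,0,0.5],0,-1],[[0,0,0.6],0,-1],[[0,0,0.6],0,-1],[[0,0,0.5],0,-1],[[0,0,0.23],0,-1],[[0,0,0],0,1],[[0,0,0],0,1],[[0,0,0],0,1],[[0,0,0],0,1],[[0,0,0],0,1]]'
python3 -m inch '[[[0,0,0],0,1],[[0,0,0],0,1],[[0,0,0],0,1],[[0,0,-0.2],0,1],[[0,0,-0.4],0,1],[[0,0,-0.6],0,1],[[0,0,-0.6],0,1],[[0,0,-0.6],0,1],[[0,0,-0.3],0,1],[[-0.2,0.1,0],0,1]]'; python3 go.py 661 -76.5 52.5
```

```text
t: 18.9
eef_pos: [499.3, 313.0, 35.5]
tcp_rot: [3.141, -0.0, 1.433]
ft_force: [-0.1, 0.1, -0.0]
opening: 0.529
grip_force: 0.0
t: 20.15
eef_pos: [503.8, 300.4, 198.7]
tcp_rot: [3.139, -0.001, 1.434]
ft_force: [-0.1, 0.4, -1.7]
opening: 0.524
grip_force: 30.0
t 20.15 p [503.8 300.4 198.7] yaw 1.434 open 0.524 grip 30.0
units x,y,z [-5.87  3.45  2.44]
units x,y,z [-5.87  3.44  2.44]
turn units -0.02
```

```bash
python3 -m inch '[[[-0.5,0.2,0],0,1],[[-0.7,0.3,0],0,1],[[-0.8,0.4,0],0,1],[[-0.8,0.5,0],0,1],[[-0.8,0.5,0],0,1],[[-0.8,0.5,0],0,1],[[-0.7,0.5,0],0,1],[[-0.5,0.4,0],0,1],[[-0.27,0.14,0],0,1],[[0,0,0],0,1]]';python3 go.py 661 -76.5 52.5
python3 - <<'E'
from fit import *
p=eyes.read_camera("top"); save(p,"t5.png")
for k in("pad_1","jar_1"):
  for r in eyes.spot_point(k,p): print(k,r["score"],pt(p,r["centre"],16))
E
```

```text
t: 21.4
eef_pos: [659.0, -77.9, 196.2]
tcp_rot: [-3.14, -0.0, 1.431]
ft_force: [0.5, 0.4, -1.4]
opening: 0.525
grip_force: 30.0
t 21.4 p [659.  -77.9 196.2] yaw 1.431 open 0.525 grip 30.0
units x,y,z [0.03 0.03 2.4 ]
units x,y,z [0.03 0.03 2.4 ]
turn units -0.05
pad_1 0.53 [688.11043197 120.04527396  16.        ]
pad_1 0.44 [676.73058923   7.91771623  16.        ]
jar_1 0.77 [680.55845137  18.69322388  16.        ]
jar_1 0.73 [683.619002  117.2608522  16.       ]
```

View pics/t5.png

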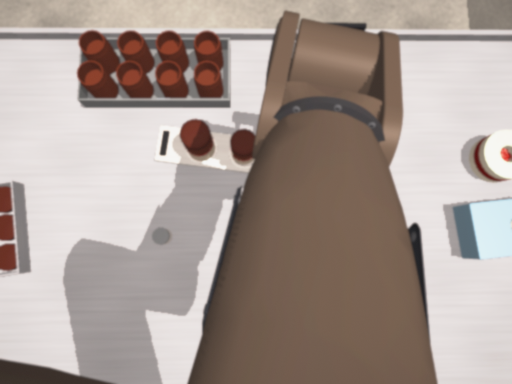

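jar_4 (198,140) and jar_3 (243,145) stand upright on pads 1 and 2. Next I lower jar_2 onto pad 3.

```bash
python3 -m inch '[[[0.03,0.03,0.4],0,1],[[0,0,0.6],0,1],[[0,0,0.6],0,1],[[0,0,0.4],0,1],[[0,0,0.2],0,1],[[0,0,0.1],0,1],[[0,0,0.05],0,1],[[0,0,0.03],0,1],[[0,0,0],0,1],[[0,0,0],0,0.2]]'; python3 go.py 661 -76.5 52.5
```

```text
t: 22.8
eef_pos: [661.7, -75.6, 54.7]
tcp_rot: [3.141, 0.0, 1.433]
ft_force: [-0.2, 0.2, -1.9]
opening: 0.525
grip_force: 30.0
t 22.8 p [661.7 -75.6  54.7] yaw 1.433 open 0.525 grip 30.0
units x,y,z [-0.02 -0.01  0.04]
units x,y,z [-0.02 -0.01  0.04]
turn units -0.04
```

```bash
python3 -m inch '[[[0,0,0],0,-0.5],[[0,0,0],0,-1],[[0,0,0],0,-1],[[0,0,0],0,-1],[[0,0,-0.3],0,-1],[[0,0,-0.6],0,-1],[[0,0,-0.6],0,-1],[[0,0,-0.5],0,-1],[[0,-0.5,0],0,-1],[[0,-0.6,0],0,-1]]'; python3 go.py 493 -89 170
```

```text
t: 24.05
eef_pos: [595.7, -66.4, 175.9]
tcp_rot: [3.14, 0.0, 1.433]
ft_force: [-0.0, 0.0, -0.5]
opening: 1.002
grip_force: 0.0
t 24.05 p [595.7 -66.4 175.9] yaw 1.433 open 1.002 grip 0.0
units x,y,z [-0.61 -1.64  0.1 ]
units x,y,z [-0.6  -1.65  0.1 ]
turn units -0.04
```

```bash
python3 -m inch '[[[-0.1,-0.5,0],0,-1],[[-0.2,-0.5,0],0,-1],[[-0.2,-0.4,0],0,-1],[[-0.1,-0.25,0],0,-1],[[0,0,0.1],0,-1],[[0,0,0],0,-1],[[0,0,0],0,-1],[[0,0,0],0,-1],[[0,0,0],0,-1],[[0,0,0],0,-1]]'; python3 go.py 492 -89 19
python3 - <<'E'
from fit import *
p=eyes.read_camera("wrist"); save(p,"w6.png")
print(proj(p,(492,-89,60)))
for r in eyes.cut_out("jar_4",p): print(r["score"],r["centre"],pt(p,r["centre"],50))
E
```

```text
t: 25.3
eef_pos: [493.3, -88.4, 168.4]
tcp_rot: [-3.142, 0.0, 1.433]
ft_force: [0.5, -1.2, 1.4]
opening: 1.005
grip_force: 0.0
t 25.3 p [493.3 -88.4 168.4] yaw 1.433 open 1.005 grip 0.0
units x,y,z [-0.01 -0.02  2.49]
units x,y,z [-0.01 -0.02  2.49]
turn units -0.03
[191.17202722 253.11980923]
0.88 [184.7, 255.0] [494.45883114 -85.06970289  50.        ]
0.85 [45.5, 457.5] [694.70611029  18.79011566  50.        ]
0.69 [155.4, 430.4] [672.61835397 -79.18855731  50.        ]
```

View pics/w6.png

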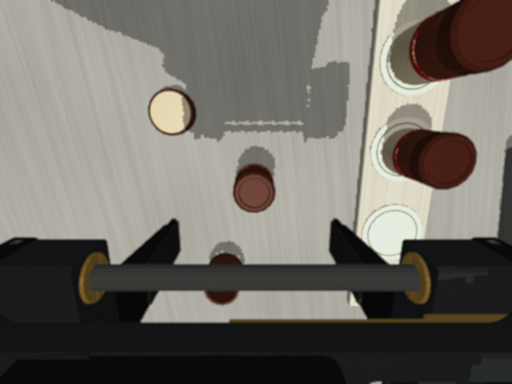

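jar_1's cap is at (190,254), as predicted, and jar_2 stands on its pad at (158,430). Next: descend and grasp jar_1.

```bash
python3 -m inch '[[[0,0,0.5],0,-1],[[0,0,0.6],0,-1],[[0,0,0.6],0,-1],[[0,0,0.5],0,-1],[[0,0,0.27],0,-1],[[0,0,0],0,1],[[0,0,0],0,1],[[0,0,0],0,1],[[0,0,0],0,1],[[0,0,0],0,1]]'
python3 -m inch '[[[0,0,0],0,1],[[0,0,0],0,1],[[0,0,0],0,1],[[0,0,0],0,1],[[0,0,-0.2],0,1],[[0,0,-0.4],0,1],[[0,0,-0.6],0,1],[[0,0,-0.6],0,1],[[0,0,-0.4],0,1],[[0,0.1,-0.2],0,1]]'; python3 go.py 648 -174 36
```

```text
t: 26.65
eef_pos: [493.4, -88.5, 20.5]
tcp_rot: [3.141, 0.0, 1.433]
ft_force: [0.1, -0.4, -0.6]
opening: 0.529
grip_force: 0.0
t: 27.9
eef_pos: [499.4, -89.3, 165.9]
tcp_rot: [3.14, 0.0, 1.433]
ft_force: [-1.3, 1.2, -0.7]
opening: 0.46
grip_force: 30.0
t 27.9 p [499.4 -89.3 165.9] yaw 1.433 open 0.46 grip 30.0
units x,y,z [-1.06  2.65  2.16]
units x,y,z [-1.07  2.64  2.16]
turn units -0.04
```

```bash
python3 -m inch '[[[-0.1,0.3,0],0,1],[[-0.2,0.5,0],0,1],[[-0.2,0.6,0],0,1],[[-0.2,0.5,0],0,1],[[-0.2,0.4,0],0,1],[[-0.1,0.25,0],0,1],[[-0.06,0.09,0],0,1],[[0,0,0],0,1],[[0,0,0.3],0,1],[[0,0,0.5],0,1]]'; python3 go.py 648 -174 37.5
```

```text
t: 29.15
eef_pos: [647.1, -173.7, 115.7]
tcp_rot: [3.14, 0.0, 1.433]
ft_force: [0.3, -0.4, -0.6]
opening: 0.459
grip_force: 30.0
t 29.15 p [ 647.1 -173.7  115.7] yaw 1.433 open 0.459 grip 30.0
units x,y,z [-0.    0.02  1.3 ]
units x,y,z [-0.    0.02  1.3 ]
turn units -0.03
```

```bash
python3 -m inch '[[[0,0,0.5],0,1],[[0,0,0.4],0,1],[[0,0,0.2],0,1],[[0,0,0.1],0,1],[[0,0,0.08],0,1],[[0,0,0.02],0,1],[[0,0,0],0,1],[[0,0,0],0,1],[[0,0,0],0,0.2],[[0,0,0],0,-0.5]]'; python3 go.py 648 -174 37.5
```

```text
t: 30.4
eef_pos: [647.4, -174.1, 38.4]
tcp_rot: [3.141, 0.0, 1.433]
ft_force: [-0.0, 0.5, 0.5]
opening: 0.517
grip_force: 0.0
t 30.4 p [ 647.4 -174.1   38.4] yaw 1.433 open 0.517 grip 0.0
units x,y,z [0.   0.01 0.02]
units x,y,z [0.   0.01 0.02]
turn units -0.04
```

```bash
python3 -m inch '[[[0,0,0],0,-1],[[0,0,0],0,-1],[[0,0,0],0,-1],[[0,0,0],0,-1],[[0,0,-0.3],0,-1],[[0,0,-0.6],0,-1],[[0,0,-0.7],0,-1],[[0,0,-0.7],0,-1],[[0,0,-0.7],0,-1],[[0,0,-0.3],0,-1]]'
```

```text
t: 31.65
eef_pos: [647.8, -174.2, 239.9]
tcp_rot: [3.137, 0.001, 1.433]
ft_force: [-0.0, -1.0, -0.4]
opening: 1.0
grip_force: 0.0
```

```bash
python3 -m inch '[[[-0.5,-0.5,0],0,-1],[[-0.7,-0.7,0],0,-1],[[-0.7,-0.7,0],0,-1],[[-0.7,-0.7,0],0,-1],[[-0.7,-0.5,0],0,-1],[[-0.7,0,0],0,-1],[[-0.7,0,0],0,-1],[[-0.6,0,0],0,-1],[[-0.3,0,0],0,-1],[[0,0,0],0,-1]]'
python3 - <<'E'
from fit import *
pics={n:eyes.read_camera(n) for n in("top","scene")}
ms={}
for n,p in pics.items():
    save(p,n+"9.png"); ms[n]=[r["mask"].astype(np.float32) for r in eyes.cut_out("jar_1",p)]
for k,xy in dict(jar_4=(687.5,117.5),jar_3=(674.2,20.3),jar_2=(661,-76.5),jar_1=(648,-173.8)).items():
    for n,p in pics.items():
        q=proj(p,(*xy,16+S[k][1]*.5)); c=[]
        for m in ms[n]:
            ys,xs=np.nonzero(m); c.append(np.hypot(ys.mean()-q[0],xs.mean()-q[1]) if len(ys) else 99)
        i=int(np.argmin(c)) if c else 0
        if c and c[i]<14:
            v,s=fit([(p,ms[n][i])],xy,*S[k],z0=16); print(k,n,"off pad",np.round(v-xy,1),round(s,3))
E
```

```text
t: 32.9
eef_pos: [416.6, -481.4, 235.7]
tcp_rot: [-3.141, -0.001, 1.432]
ft_force: [-0.0, 0.3, -0.3]
opening: 0.997
grip_force: 0.0
jar_4 top off pad [-2.4 -2.3] 0.956
jar_4 scene off pad [0.1 1. ] 0.935
jar_3 top off pad [-1.3 -1. ] 0.955
jar_3 scene off pad [1.4 1.7] 0.955
jar_2 top off pad [-0.4  0.5] 0.908
jar_2 scene off pad [1.4 3.9] 0.922
jar_1 top off pad [-3.6 -0.4] 0.881
jar_1 scene off pad [1.3 1.9] 0.891
```

View pics/top9.png

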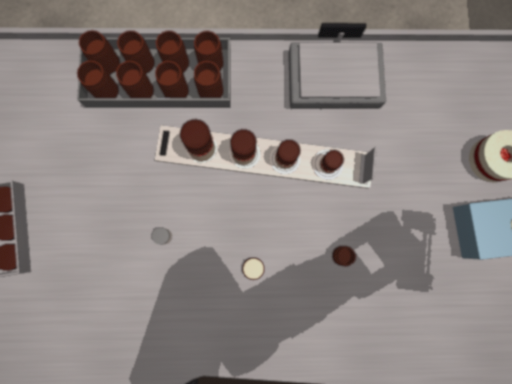

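View pics/scene9.png

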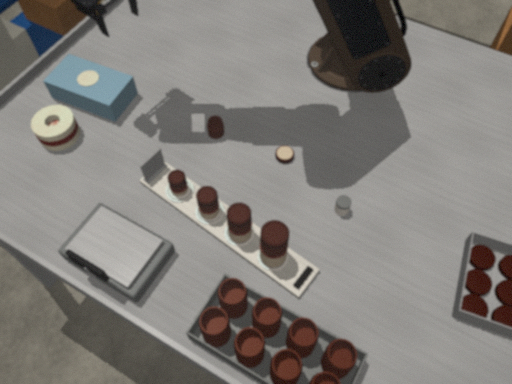

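Both views show the four jars upright on their pads, growing away from the stop: scene pixels (178,181), (207,200), (239,219) and (274,239). Each is within about 4 mm of its pad centre, and the open jar has not moved (215,127).

```bash
python3 -c "
from cell import env
print(env.job_done())"
```

```text
the job is handed in; nothing more can be done
None
```

I handed the job in with all four capped jars upright in size order, the smallest beside the stop plate on pad_4, each measuring within about 4 mm of its pad centre, and the open jar not visibly moved; the arm used about 33 s of the 112 s, and the hand-in returned no verdict.

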